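Lay the loose cover plate on its pile

ROBOT

A 6-joint arm with a two-finger parallel gripper is mounted at the origin on a cart in front of the work surface, level with it; the furniture and walls round the work are solid. World frame = base frame: x ahead of the robot, y to its left, z up, the work surface at z = 0. Lengths are in mm, angles in rad, forces in N, time in s.
With the tool pointing down it reaches from about 275 to 850 mm from the base axis. Payload 5.2 kg.
Tool frame: the origin (TCP) lies between the finger pads; the fingertips stand 25 mm ahead of it and the grasp point (between the pads) lies 6 mm ahead of it; z points along the fingers, y is the line along which they close (so a half turn about z gives the same grasp; the last joint's range is limited). The gripper opens to 85 mm and grips with 20 to 120 N. Pads are 22 mm wide; open, the fingers measure 114 mm over their backs; the gripper's body (76 mm by 85 mm) begins 54 mm behind the grasp point. The pads swing forward as they close: fully open they stand 13 mm farther back than shut.
Start: joints at [-1.538, 0.259, 1.535, -0, 1.348, -0.203], TCP at [128.513, -534.78, 256.31] pointing down, gripper open.
Joint ranges: [-3.14, 3.14], [-0.91, 2.08], [0.19, 2.58], [-1.22, 4.36], [0.22, 2.71], [-3.12, 3.12]. Speed limits (rad/s): [2.57, 2.57, 3.14, 3.14, 3.14, 3.14].

INTERFACE

Orientations are given as [roll, pitch, yaw] about the fixed x, y, z axes, in that order (R = Rz(yaw) Ry(pitch) Rx(roll)).
In Python, from rig import monitor, eyes, job gives the robot as it stands.
- The arm moves only by the shell command python3 -m crank 'ROWS' [FORCE]. ROWS is JSON, a list of rows, each a list of 7 numbers: the shift along the tool's x, y, z in cm, then the turn, a rotation vector about the tool's x, y, z in degrees, then the closure, from 0 (fully open) to 1 (shut). In form: [[x, y, z, ax, ay, az, jaw], ...]. A call has 1 to 10 rows; each row shifts and turns the commanded pose from where the row before left it, along the tool's axes as they then stand; what a row does not reach is not made up. A row lasts 1/10 s, in which the tool goes at most 50 mm and 8.59 degrees, less where a joint would pass 70% of its speed; a pose out of reach is approached as far as the arm can. A call with a gripper value outside its range is refused whole. The fingers move at their own pace and stop on an object; FORCE is the grip in N (left out, the last holds). Time passes only in rows, so rows that do not move let the fingers close. It gives the time, the measured TCP pose, the force, the opening and the grip force at its end, in the units of the state.
- monitor.get_obs(): the state, without advancing time (a new reading comes with each control period).
- eyes.snapshot(name): name is "scene" or "top"; returns the picture (400x640x3 uint8, red, green, blue); there is no depth.
- eyes.get_calibration(name): a dict with "fx", "fy", "cx", "cy" (pixels), "dist_coeffs" ([k1, k2, p1, p2, k3] as OpenCV has them; the pictures are not rectified), "rvec" (rotation vector, rad) and "tvec" (3), from world to camera coordinates, as OpenCV has them. Camera axes: x right, y down, z forward; pixel columns grow to the right and rows downward; lengths in mm; the calibration is good to about 2 mm. A picture is of the moment at which its call begins. get_calibration takes no time and is no camera call.
- job.hand_in(): hands the job in; it is judged then, once.
The state is a dict: "clock": time; "joint_pos": joint angles; "dq": joint speeds; "tau": joint torques, N m; "position": TCP position; "ee_rot": TCP orientation; "ft_force": force on the tool from outside, world axes, zero at the start; "moment": the same for the moment, N m; "opening": opening from 0.0 (shut) to 1.0 (fully open); "grip_force": force on a finger pad.
Only numpy, scipy, OpenCV 4.12 (cv2) and the standard library are available. Lean on these libraries where they do the work, as an engineer would, in place of code of your own. Each camera call takes 0.05 s, during which the arm holds its last target. There are 200 camera calls.

TASK

Two piles of cover plates stand on small plywood boards, one of oblong plates and one of round ones. Pick up the loose oblong plate from the bench and put it on top of the oblong pile, squared up with the plates below; lower it gently until it rests on the pile, and only then let go. Leave the loose round plate where it lies.

Things in the scene. Friction and masses are not known exactly. Their poses are not given: they have to be found in the camera images.
- plate_center (a point): centre (half-way up) of the loose oblong cover plate: plain grey aluminium, 80 x 50 x 15 mm, 0.12 to 0.22 kg, four 9 mm holes near its corners. It lies flat on the bench in front of the piles. x axis along its 80 mm length, y along its 50 mm width, z up.
- oblong_board_top (a point): centre of the top face of the 96 x 68 x 6 mm plywood board under the pile of oblong plates (80 x 50 x 15 mm each, like the loose one; lower ones up to 2 mm out of line). The pile is immovable; its topmost plate is centred over this point, its 80 mm length along this x axis, its 50 mm width along y. Its flat, level top lies 30 to 75 mm above this point, different in every run and not given.
- round_board_top (a point): centre of the top face of the same kind of board under the pile of round plates (50 mm in diameter, 15 mm thick, grey aluminium, plain with a dark centre bore), which also does not move and is 30 to 75 mm high. A bystander. The two boards change places from run to run.
- disc_center (a point): centre (half-way up) of the loose round cover plate, 50 mm in diameter and 15 mm thick, plain grey aluminium with a dark centre bore, lying flat on the bench in front of the piles. A bystander: leave it alone. It and the loose oblong plate change places from run to run.

How it is judged:
By the outcome, as a careful person would: the job done as asked, in the order asked, and still so for the second after the job is handed in, with the robot touching nothing.
It also fails if it takes over 51 s, if anything falls off the work surface, if the arm or the gripper's body presses on something with over 40 N, if the wrist force passes 120 N, or if a joint passes its speed limit or range.

## Working session

There is one attempt and no reset: what is moved stays moved. The work goes in short steps, Python scripts to look and compute and a shell command to move; the robot and the scene stay as the last step left them, time stands still between calls to the robot, and variables do not carry over. Pictures are saved under pics/ and viewed, at most 10 in all, crops included, and the job is handed in when it is done.

```bash
ls; mkdir -p pics; python3 - <<'E'
from rig import monitor, eyes
import cv2
for n in("scene","top"):
    cv2.imwrite(f"pics/{n}0.png",eyes.snapshot(n)[:,:,::-1]); print(n,eyes.get_calibration(n))
print(monitor.get_obs())
E
```

```text
pics
scene {'fx': 429.1204643443597, 'fy': 429.1204643443597, 'cx': 327.861976502038, 'cy': 195.66676506245173, 'dist_coeffs': array([0.03661638, 0.        , 0.        , 0.        , 0.        ]), 'rvec': array([ 0.76484568, -2.41026421,  1.36523548]), 'tvec': array([487.33641126, 173.7209813 , 630.2731868 ])}
top {'fx': 489.8335031078673, 'fy': 489.8335031078673, 'cx': 319.0665326400385, 'cy': 191.59825503100907, 'dist_coeffs': array([-0.01432618,  0.        ,  0.        ,  0.        ,  0.        ]), 'rvec': array([ 2.18058964, -2.01341335,  0.23373147]), 'tvec': array([ -2.87720841, 556.49652095, 776.79531886])}
{'clock': 0.1, 'joint_pos': array([-1.53779422e+00,  2.59287222e-01,  1.53596487e+00, -2.24917399e-05,
        1.34799060e+00, -2.02886160e-01]), 'dq': array([ 2.19017281e-03, -2.29261177e-03, -2.42574336e-03, -1.50081936e-03,
        1.47343397e-06,  1.13849233e-03]), 'tau': array([ 2.63338246e-03, -4.46970856e+01, -2.91247237e+01, -2.73877922e-04,
        6.28271271e-03, -8.29235603e-06]), 'position': array([ 128.49392824, -534.3410718 ,  255.55210129]), 'ee_rot': array([-3.13997204e+00, -3.10999460e-04,  2.35893006e-01]), 'ft_force': array([-0.7371066 , -0.50745185, -0.24071602]), 'moment': array([-0.00936491, -0.00406542,  0.01043721]), 'grip_force': 0.0, 'opening': 1.0037251089437875}
```

View pics/scene0.png

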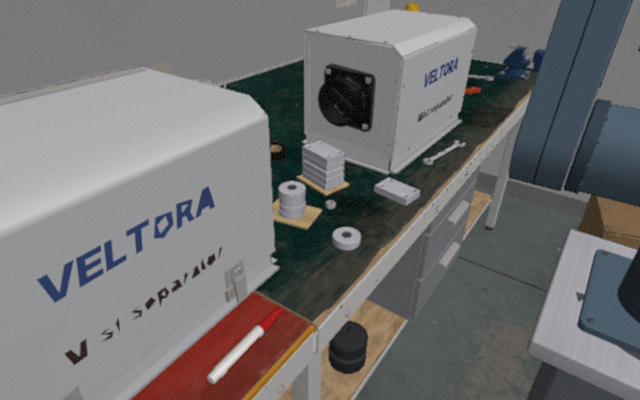

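View pics/top0.png

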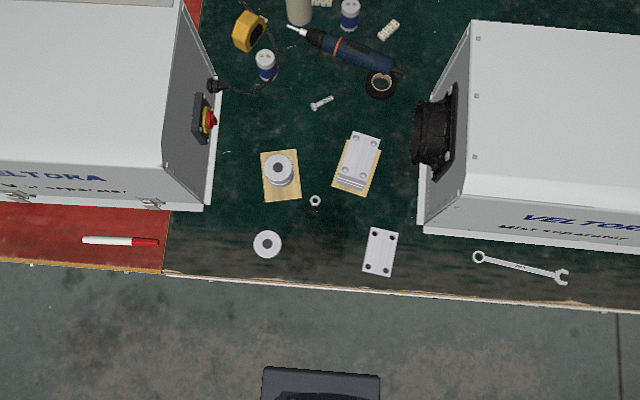

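The top view shows the loose oblong plate at about (379,251), the loose disc at (267,244), the oblong pile at (360,155) and the round pile at (280,172). In the scene view the oblong pile is at (322,160) and the loose plate at (397,190). I'll mask and enlarge these next.

```bash
cat > h.py <<'E'
import numpy as np, cv2
from rig import monitor, eyes
def cal(n):
    c=eyes.get_calibration(n);K=np.array([[c['fx'],0,c['cx']],[0,c['fy'],c['cy']],[0,0,1]])
    return K,np.array(c['dist_coeffs']),cv2.Rodrigues(np.array(c['rvec']))[0],np.array(c['tvec'])
def rays(n,px):
    K,d,R,t=cal(n);u=cv2.undistortPoints(np.float64(px).reshape(-1,1,2),K,d)[:,0]
    return -R.T@t,np.c_[u,np.ones(len(u))]@R
def onz(n,px,z):
    o,r=rays(n,px);return o+r*((z-o[2])/r[:,2])[:,None]
def proj(n,P):
    K,d,R,t=cal(n);return cv2.projectPoints(np.float64(P).reshape(-1,1,3),cv2.Rodrigues(R)[0],t,K,d)[0][:,0]
def tri(p,q):
    # p in top, q in scene: midpoint and gap
    o1,r1=rays("top",[p]);o2,r2=rays("scene",[q]);r1,r2=r1[0],r2[0]
    s=np.linalg.lstsq(np.c_[r1,-r2],o2-o1,rcond=None)[0];a,b=o1+s[0]*r1,o2+s[1]*r2
    return (a+b)/2,np.linalg.norm(a-b)
E
python3 - <<'E'
from h import *
t=cv2.imread("pics/top0.png");s=cv2.imread("pics/scene0.png")
print("cams",[rays(n,[[320,200]])[0].round() for n in("top","scene")])
hsv=cv2.cvtColor(t,cv2.COLOR_BGR2HSV)
m=((hsv[...,1]<40)&(hsv[...,2]>120)).astype(np.uint8)
roi=np.zeros_like(m);roi[120:285,240:412]=1
for c in cv2.findContours(m*roi,cv2.RETR_EXTERNAL,cv2.CHAIN_APPROX_NONE)[0]:
    if cv2.contourArea(c)<200: continue
    r=cv2.minAreaRect(c);print("px",r)
    b=cv2.boxPoints(r);w=onz("top",b,15);print(w[:,:2].round(1).tolist(),w.mean(0).round(1),np.linalg.norm(np.diff(w,axis=0),axis=1).round(1))
a=cv2.resize(t[122:202,325:391],None,fx=6,fy=6,interpolation=cv2.INTER_CUBIC)
b=cv2.resize(s[135:205,295:355],None,fx=6,fy=6,interpolation=cv2.INTER_CUBIC)
o=np.zeros((480,a.shape[1]+b.shape[1],3),np.uint8);o[:480,:a.shape[1]]=a;o[:420,a.shape[1]:]=b
cv2.imwrite("pics/c1.png",o);print(a.shape)
E
```

```text
cams [array([366.,  29., 882.]), array([160., 651., 464.])]
px ((267.0, 243.5), (27.0, 28.0), 90.0)
[[486.6, 154.1], [490.6, 104.3], [442.8, 99.7], [438.9, 148.9]] [464.7 126.7  15. ] [50.  48.  49.4]
px ((380.0330810546875, 251.5068359375), (29.445344924926758, 45.95770263671875), 11.689369201660156)
[[429.6, -42.4], [510.5, -54.2], [503.8, -106.1], [423.3, -93.3]] [466.8 -74.   15. ] [81.7 52.4 81.6]
px ((277.5172424316406, 169.70689392089844), (29.711254119873047, 31.753902435302734), 21.801410675048828)
[[580.9, 155.6], [638.8, 139.9], [621.7, 87.0], [564.3, 103.4]] [601.4 121.5  15. ] [60.  55.6 59.6]
px ((357.6999816894531, 160.39999389648438), (29.409177780151367, 54.707401275634766), 18.434947967529297)
[[587.0, 14.4], [689.6, -10.7], [675.5, -63.7], [573.7, -37.4]] [631.4 -24.3  15. ] [105.6  54.9 105.2]
(480, 396, 3)
```

View pics/c1.png

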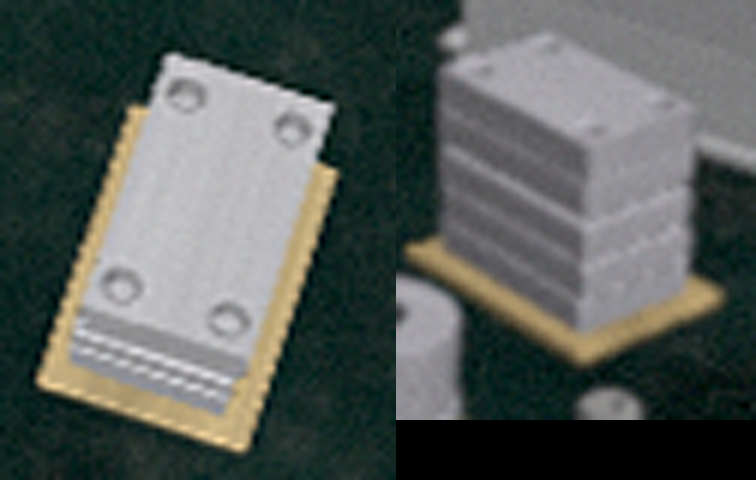

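The crop shows the top face clearly in both views. Top-view corners (crop pixels) are (168,52), (335,104), (248,358) and (78,308), and the four holes are visible. Next I triangulate the matched corners and holes.

```bash
python3 - <<'E'
from h import *
T=np.array([[168,52],[335,104],[78,308],[248,358],[187,95],[293,130],[122,286],[228,320]])
S=np.array([[438,70],[548,33],[583,150],[693,107],[484,70],[556,46],[595,130],[663,103]])-[396,0]
T=(T+.5)/6-.5+[325,122];S=(S+.5)/6-.5+[295,135]
P=[];
for p,q in zip(T,S):
    X,g=tri(p,q);P.append(X);print(X.round(1),round(g,1))
P=np.array(P);z=P[:,2].mean();print("mean",P[:4].mean(0),P[4:].mean(0))
for z in (51,66,81):
    w=onz("top",T,z)
    print(z,"c",w[:4].mean(0).round(1),w[4:].mean(0).round(1),"len",np.linalg.norm(w[0]-w[2]).round(1),np.linalg.norm(w[1]-w[3]).round(1),"wid",np.linalg.norm(w[0]-w[1]).round(1),np.linalg.norm(w[2]-w[3]).round(1),
     "yaw",[np.degrees(np.arctan2(*(w[i]-w[j])[1::-1])).round(1) for i,j in((0,2),(1,3),(4,6),(5,7))])
# board in top view at z=6
t=cv2.imread("pics/top0.png");h=cv2.cvtColor(t,cv2.COLOR_BGR2HSV)
m=((h[...,0]>12)&(h[...,0]<32)&(h[...,1]>50)&(h[...,2]>110)).astype(np.uint8)
r=np.zeros_like(m);r[130:202,325:385]=1
pts=cv2.findNonZero(m*r);R=cv2.minAreaRect(pts);w=onz("top",cv2.boxPoints(R),6);print("board",w.mean(0).round(1),np.linalg.norm(np.diff(w,axis=0),axis=1).round(1),w.round(1).tolist())
# loose plate at z=15 using corners/holes
m=((h[...,1]<40)&(h[...,2]>120)).astype(np.uint8);
a=cv2.resize(t[220:282,355:405],None,fx=8,fy=8,interpolation=cv2.INTER_CUBIC);cv2.imwrite("pics/c2.png",a)
E
```

```text
[665.5  -8.   78.1] 0.6
[653.2 -57.1  78.5] 0.0
[587.7  13.   78.5] 2.7
[576.3 -36.1  79.1] 1.5
[651.3 -14.6  80.1] 1.2
[642.7 -45.7  80.6] 1.9
[5.934e+02 4.000e-01 7.970e+01] 0.4
[585.8 -30.1  80.4] 0.2
mean [620.69638418 -22.04794991  78.5371623 ] [618.30968826 -22.48822514  80.19211574]
51 c [628.8 -24.1  51. ] [628.  -24.2  51. ] len 84.0 82.8 wid 52.1 51.7 yaw [np.float64(-14.6), np.float64(-14.9), np.float64(-14.2), np.float64(-14.8)]
66 c [624.1 -23.1  66. ] [623.2 -23.2  66. ] len 82.5 81.3 wid 51.2 50.8 yaw [np.float64(-14.6), np.float64(-14.9), np.float64(-14.2), np.float64(-14.8)]
81 c [619.3 -22.2  81. ] [618.5 -22.2  81. ] len 81.0 79.8 wid 50.3 49.9 yaw [np.float64(-14.6), np.float64(-14.9), np.float64(-14.2), np.float64(-14.8)]
board [619.6 -22.1   6. ] [96.2 68.8 95.7] [[581.4, 22.2, 6.0], [674.9, -0.5, 6.0], [657.3, -67.1, 6.0], [564.7, -43.0, 6.0]]
```

View pics/c2.png

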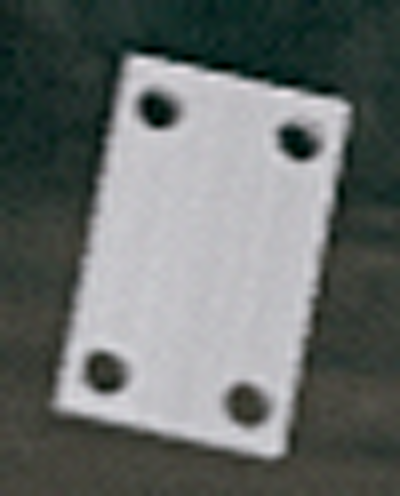

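The enlarged loose plate has crop corners at about (127,55), (350,102), (283,458) and (55,408). Its holes are at (158,108), (299,141), (106,371) and (247,404). Pile: top at z≈80–81, centre ≈(619,-22), yaw ≈-14.6°. Sizes at z=81 match 80×50 and the board centre agrees.

```bash
cat > go.py <<'E'
# work out tool-frame shift (cm) and turn (deg) to a target xyz, yaw(deg), tool down, as seen from the measured pose
import sys; from h import *
from scipy.spatial.transform import Rotation as Ro
x,y,z,yaw=map(float,sys.argv[1:5]);o=monitor.get_obs()
R=Ro.from_euler('xyz',o['ee_rot']);G=Ro.from_euler('xyz',[180,0,yaw],degrees=True)
print("pos",o['position'].round(1),"rot",np.degrees(o['ee_rot']).round(2),"t",round(o['clock'],2),"F",o['ft_force'].round(1),"open",round(o['opening'],3),"grip",round(o['grip_force'],1))
d=np.array([x,y,z])-o['position'];print("shift cm",(R.inv().apply(d)/10).round(2),"turn",np.degrees((R.inv()*G).as_rotvec()).round(2),"after-turn shift",(G.inv().apply(d)/10).round(2),"q",o['joint_pos'].round(2))
E
python3 - <<'E'
from h import *
T=np.array([[127,55],[350,102],[55,408],[283,458],[158,108],[299,141],[106,371],[247,404]])
w=onz("top",(T+.5)/8-.5+[355,220],15)
print("c",w[:4].mean(0).round(1),w[4:].mean(0).round(1),"yaw",[np.degrees(np.arctan2(*(w[i]-w[j])[1::-1])).round(1) for i,j in((0,2),(1,3),(4,6),(5,7))],
 "wid yaw",[np.degrees(np.arctan2(*(w[i]-w[j])[1::-1])).round(1) for i,j in((0,1),(2,3),(4,5),(6,7))],[np.linalg.norm(w[i]-w[j]).round(1) for i,j in((0,2),(1,3),(0,1),(2,3))])
E
python3 go.py 467 -74 200 -8.5
```

```text
c [466.7 -74.   15. ] [466.5 -73.7  15. ] yaw [np.float64(-8.2), np.float64(-8.0), np.float64(-7.9), np.float64(-8.4)] wid yaw [np.float64(82.5), np.float64(82.2), np.float64(81.2), np.float64(81.4)] [np.float64(80.1), np.float64(80.3), np.float64(50.7), np.float64(50.8)]
pos [ 128.5 -534.3  255.6] rot [-1.7991e+02 -2.0000e-02  1.3520e+01] t 0.1 F [-0.7 -0.5 -0.2] open 1.004 grip 0.0
shift cm [ 43.67 -36.84   5.63] turn [-0.1   0.   22.02] after-turn shift [ 26.67 -50.53   5.56] q [-1.54  0.26  1.54 -0.    1.35 -0.2 ]
```

```bash
python3 -m crank '[[2.6,-2.7,0.1,0,0,0,0],[2.6,-2.7,0.1,0,0,0,0],[2.6,-2.7,0.1,0,0,0,0],[2.6,-2.7,0.1,0,0,0,0],[2.6,-2.7,0.1,0,0,0,0],[2.6,-2.7,0.1,0,0,0,0],[2.6,-2.7,0.1,0,0,0,0],[2.6,-2.7,0.1,0,0,0,0],[2.6,-2.7,0.1,0,0,0,0],[2.6,-2.7,0.1,0,0,0,0]]' 40; python3 go.py 420 -74 220 -8.2
```

```text
clock: 1.1
position: [318.6, -210.0, 246.1]
ee_rot: [-3.141, 0.0, 0.235]
ft_force: [0.6, -0.4, 0.2]
opening: 1.003
grip_force: 0.0
pos [ 318.6 -210.   246.1] rot [-179.99    0.     13.49] t 1.1 F [ 0.6 -0.4  0.2] open 1.003 grip 0.0
shift cm [ 13.03 -10.85   2.61] turn [-1.000e-02  0.000e+00  2.169e+01] after-turn shift [  8.1  -14.9    2.61] q [-0.88 -0.05  1.91  0.    1.28  0.46]
```

```bash
python3 -m crank '[[2.6,-2.2,0.5,0,0,0,0],[2.6,-2.2,0.5,0,0,0,0],[2.6,-2.2,0.5,0,0,0,0],[2.6,-2.2,0.5,0,0,0,0],[2.6,-2.0,0.5,0,0,0,0],[0,0,0,0,0,7.2,0],[0,0,0,0,0,7.2,0],[0,0,0,0,0,7.3,0],[0,0,0,0,0,0,0],[0,0,0,0,0,0,0]]'; python3 go.py 466.6 -73.8 80 -8.2
```

```text
clock: 2.1
position: [419.2, -76.1, 221.1]
ee_rot: [-3.141, 0.0, -0.14]
ft_force: [1.1, -0.2, 0.4]
opening: 1.001
grip_force: 0.0
pos [419.2 -76.1 221.1] rot [-1.7999e+02  3.0000e-02 -8.0000e+00] t 2.1 F [ 1.1 -0.2  0.4] open 1.001 grip 0.0
shift cm [ 4.67 -0.88 14.11] turn [-0.01  0.03  0.2 ] after-turn shift [ 4.66 -0.9  14.11] q [-0.44  0.06  1.86  0.    1.22  1.27]
```

```bash
python3 -m crank '[[2.3,-0.4,3.0,0,0,0,0],[2.4,-0.5,3.0,0,0,0,0],[0,0,3.0,0,0,0,0],[0,0,3.0,0,0,0,0],[0,0,2.5,0,0,0,0],[0,0,2.0,0,0,0,0.25],[0,0,2.0,0,0,0,0.25],[0,0,0,0,0,0,0.25],[0,0,0,0,0,0,0.25]]'; python3 go.py 466.6 -73.8 30 -8.2; python3 -c "
from h import *
for n in('top','scene'): cv2.imwrite(f'pics/{n}1.png',eyes.snapshot(n)[:,:,::-1])
a=cv2.imread('pics/top1.png')[180:300,320:440];b=cv2.imread('pics/scene1.png')[110:230,330:450]
cv2.imwrite('pics/c3.png',cv2.resize(np.hstack([a,b]),None,fx=3.3,fy=3.3))"
```

```text
clock: 3.0
position: [467.1, -74.0, 36.3]
ee_rot: [-3.141, 0.001, -0.142]
ft_force: [0.2, 0.5, -0.1]
opening: 0.749
grip_force: 0.0
pos [467.1 -74.   36.3] rot [-1.7999e+02  5.0000e-02 -8.1200e+00] t 3.0 F [ 0.2  0.5 -0.1] open 0.749 grip 0.0
shift cm [-0.05 -0.01  0.63] turn [-0.01  0.05  0.08] after-turn shift [-0.05 -0.01  0.63] q [-0.39  0.4   1.98  0.    0.77  1.32]
```

View pics/c3.png

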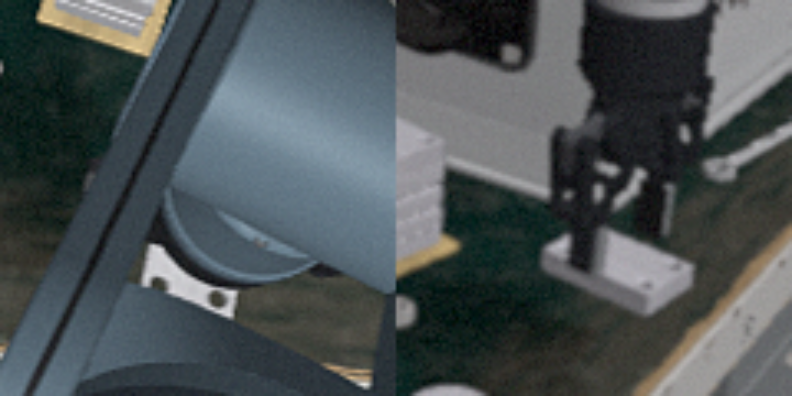

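The crop shows the fingers straddling the plate, with the near fingertip at about (582,268), roughly 10 mm above the bench. I lower 6 mm and close.

```bash
python3 -m crank '[[0,0,0.2,0,0,0,0.25],[0,0,0.2,0,0,0,0.25],[0,0,0.2,0,0,0,0.25],[0,0,0,0,0,0,0.35],[0,0,0,0,0,0,0.6],[0,0,0,0,0,0,0.6],[0,0,0,0,0,0,0.6],[0,0,0,0,0,0,0.6],[0,0,0,0,0,0,0.6]]' 50; python3 go.py 466.6 -73.8 30 -8.2
```

```text
clock: 4.0
position: [467.2, -73.9, 30.7]
ee_rot: [3.141, 0.0, -0.143]
ft_force: [-1.3, -0.4, 4.9]
opening: 0.566
grip_force: 51.5
pos [467.2 -73.9  30.7] rot [179.99   0.    -8.18] t 4.0 F [-1.3 -0.4  4.9] open 0.566 grip 51.5
shift cm [-0.06 -0.    0.07] turn [0.01 0.   0.02] after-turn shift [-0.06 -0.    0.07] q [-0.39  0.41  1.98 -0.    0.75  1.32]
```

```bash
python3 -m crank '[[0,0,-0.5,0,0,0,0.6],[0,0,-1.5,0,0,0,0.6],[0,0,-2.5,0,0,0,0.6],[0,0,-2.5,0,0,0,0.6],[0,0,-2.5,0,0,0,0.6],[0,0,-2.0,0,0,0,0.6],[0,0,-1.0,0,0,0,0.6],[0,0,0,0,0,0,0.6],[0,0,0,0,0,0,0.6],[0,0,0,0,0,0,0.6]]'; python3 go.py 619.3 -22.1 140 -14.6;  python3 -c "
from h import *
for n in('top','scene'): cv2.imwrite(f'pics/{n}2.png',eyes.snapshot(n)[:,:,::-1])
a=cv2.imread('pics/top2.png')[100:300,280:480];b=cv2.imread('pics/scene2.png')[70:270,290:490]
cv2.imwrite('pics/c4.png',cv2.resize(np.hstack([a,b]),None,fx=2,fy=2))
# wheel-like flange of machine: leftmost edge at assumed heights
for z in(80,120,160,200): print(z,onz('top',[[410,130],[418,225]],z).round())"
```

```text
clock: 5.0
position: [466.4, -73.6, 154.1]
ee_rot: [-3.141, 0.002, -0.143]
ft_force: [-1.1, 0.4, -1.1]
opening: 0.561
grip_force: 52.1
pos [466.4 -73.6 154.1] rot [-1.7997e+02  1.4000e-01 -8.1900e+00] t 5.0 F [-1.1  0.4 -1.1] open 0.561 grip 52.1
shift cm [14.4  -7.27  1.38] turn [-0.03  0.14  6.41] after-turn shift [13.5  -8.84  1.41] q [-0.39  0.22  1.86 -0.    1.07  1.32]
80 [[ 673. -107.   80.]
 [ 508. -127.   80.]]
120 [[ 658. -100.  120.]
 [ 501. -119.  120.]]
160 [[ 642.  -94.  160.]
 [ 494. -111.  160.]]
200 [[ 627.  -87.  200.]
 [ 486. -103.  200.]]
```

View pics/c4.png

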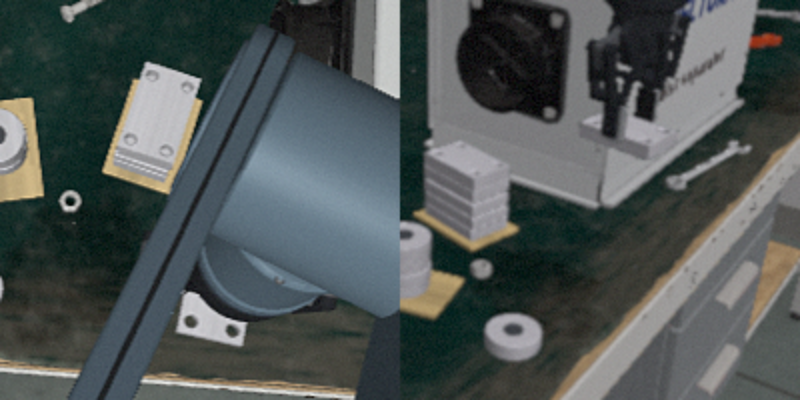

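The plate is held level in the grip. Before moving in beside the machine, I check its height and the flange clearance.

```bash
python3 - <<'E'
from h import *
b=onz('scene',[[391,170],[304,100],[320,95],[375,130]],0);print(b.round())
o,r=rays('scene',[[397,46]]);d=b[0][:2]-o[:2]
s=d@r[0][:2]/(r[0][:2]@r[0][:2]);P=o+s*r[0];print("top corner",P.round(),proj('top',[P]).round(), proj('top',[b[0]]).round())
# flange in scene (318..376 cols, 65..130 rows) paired with top (412..455,95..170)
for p,q in(((413,165),(376,130)),((428,98),(320,120)),((413,165),(370,70)),((412,130),(330,95))): print(tri(p,q))
E
```

```text
[[ 526. -165.    0.]
 [ 977. -427.    0.]
 [ 965. -501.    0.]
 [ 671. -351.    0.]]
top corner [ 541. -157.  275.] [[473. 177.]] [[430. 224.]]
(array([ 577.14657816, -117.48119872,  109.69476558]), np.float64(49.722000552599695))
(array([ 722.7569965 , -139.39073585,   86.02059332]), np.float64(19.955502023242943))
(array([560.35401429, -86.43715627, 240.282086  ]), np.float64(2.476495114455849))
(array([645.52917988, -92.19245068, 169.55648138]), np.float64(13.806163328394105))
```

```bash
python3 - <<'E'
import cv2,numpy as np
a=cv2.imread('pics/top0.png')[10:250,395:495];b=cv2.imread('pics/scene0.png')[0:185,295:485]
a=cv2.resize(a,None,fx=2.4,fy=2.4);b=cv2.resize(b,None,fx=2.8,fy=2.8)
o=np.zeros((580,a.shape[1]+b.shape[1],3),np.uint8);o[:a.shape[0],:a.shape[1]]=a;o[:b.shape[0],a.shape[1]:]=b;cv2.imwrite('pics/c5.png',o);print(a.shape,b.shape)
E
```

```text
(576, 240, 3) (518, 532, 3)
```

View pics/c5.png

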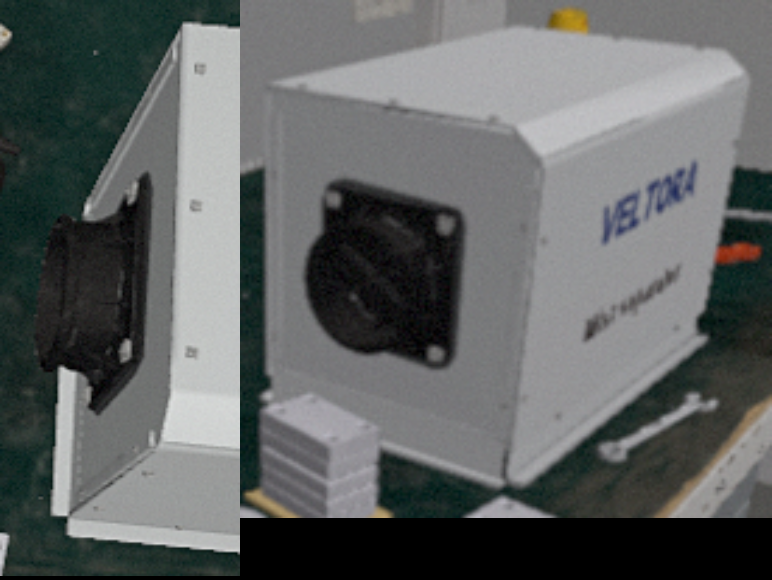

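The machine's spout ends at about y=-92, z 120–215, and the casing is about 275 high. The gripper at the pile should reach no lower than about y=-72, so it clears if the jaws open only partly.

```bash
python3 -m crank '[[0,0,0,0,0,3.2,0.6],[0,0,0,0,0,3.2,0.6],[1.3,-0.9,0,0,0,0,0.6],[2.3,-1.5,0,0,0,0,0.6],[2.8,-1.8,0,0,0,0,0.6],[2.8,-1.8,0,0,0,0,0.6],[2.3,-1.5,0,0,0,0,0.6],[1.5,-1.0,0,0,0,0,0.6],[0.5,-0.3,0,0,0,0,0.6],[0,0,0,0,0,0,0.6]]'; python3 -m crank '[[0,0,0,0,0,0,0.6],[0,0,0,0,0,0,0.6]]' >/dev/null; python3 go.py 619.8 -22.3 112 -14.6; python3 -c "
from h import *
for n in('top','scene'): cv2.imwrite(f'pics/{n}3.png',eyes.snapshot(n)[:,:,::-1])
a=cv2.imread('pics/top3.png')[110:210,310:410];b=cv2.imread('pics/scene3.png')[110:210,270:370]
cv2.imwrite('pics/c6.png',cv2.resize(np.hstack([a,b]),None,fx=4,fy=4,interpolation=cv2.INTER_CUBIC))"
```

```text
clock: 6.1
position: [619.9, -22.5, 154.2]
ee_rot: [3.141, 0.002, -0.254]
ft_force: [-1.1, 0.6, -0.7]
opening: 0.565
grip_force: 52.1
pos [619.  -23.1 155.2] rot [ 1.7999e+02  6.0000e-02 -1.4620e+01] t 6.3 F [-0.8 -0.3 -1. ] open 0.563 grip 52.1
shift cm [ 0.06 -0.1   4.32] turn [ 0.01  0.06 -0.02] after-turn shift [ 0.06 -0.1   4.32] q [-0.22  0.46  1.5  -0.    1.19  1.61]
```

View pics/c6.png

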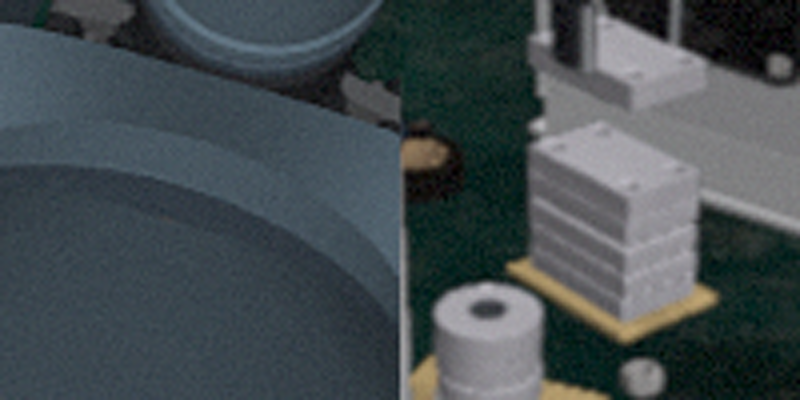

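The scene view shows the held plate directly over the oblong pile, its near corner at crop (631,110) above the pile's corner at (630,198). I lower to a few mm above, then compare.

```bash
python3 -m crank '[[0.02,-0.03,0.5,0,0,0,0.6],[0,0,1.0,0,0,0,0.6],[0,0,1.0,0,0,0,0.6],[0,0,0.8,0,0,0,0.6],[0,0,0.3,0,0,0,0.6],[0,0,0,0,0,0,0.6],[0,0,0,0,0,0,0.6],[0,0,0,0,0,0,0.6]]'; python3 -c "
from h import *
P=[]
for i in range(8):
    s=eyes.snapshot('scene');P.append(np.r_[monitor.get_obs()['position'],monitor.get_obs()['ft_force']])
print(np.mean(P,0).round(2),np.std(P,0).round(2))
cv2.imwrite('pics/scene4.png',s[:,:,::-1])
b=s[130:205,285:365,::-1]
cv2.imwrite('pics/c7.png',cv2.resize(b,None,fx=8,fy=8,interpolation=cv2.INTER_CUBIC))"; python3 go.py 619.8 -22.3 112 -14.6
```

```text
clock: 7.2
position: [620.7, -22.6, 119.8]
ee_rot: [-3.142, -0.001, -0.255]
ft_force: [0.7, -0.3, -1.6]
opening: 0.568
grip_force: 52.1
[ 6.2047e+02 -2.2540e+01  1.1963e+02  4.1000e-01  2.0000e-02 -1.2100e+00] [0.1  0.02 0.13 0.57 0.54 0.61]
pos [620.4 -22.5 119.4] rot [-1.800e+02 -1.000e-02 -1.459e+01] t 7.6 F [-0.1  0.1 -0.4] open 0.563 grip 52.1
shift cm [-0.06 -0.01  0.74] turn [-0.   -0.01  0.01] after-turn shift [-0.06 -0.01  0.74] q [-0.22  0.5   1.53  0.    1.11  1.61]
```

View pics/c7.png

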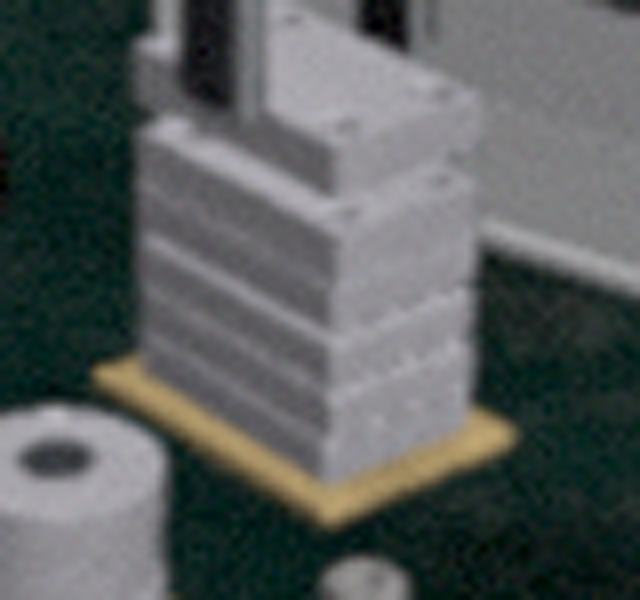

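The picture shows the held plate just above the pile: its edges at crop x≈135, 335 and 480, the pile's at 138, 335 and 474. I check this against the projection of a perfectly aligned plate.

```bash
python3 - <<'E'
from h import *
a=np.radians(-14.6);R=np.array([[np.cos(a),-np.sin(a)],[np.sin(a),np.cos(a)]])
C=np.array([[40,25],[-40,25],[-40,-25]])@R.T+[619.3,-22.1]   # FL NL NR
for z in(66,81,89,104):
    p=proj('scene',np.c_[C,[z]*3]);print(z,((p-[285,130]+.5)*8-.5).round(0).tolist())
print("px per mm x,y", (8*(proj('scene',[[620.3,-22.1,89]])-proj('scene',[[619.3,-22.1,89]]))).round(1),(8*(proj('scene',[[619.3,-21.1,89]])-proj('scene',[[619.3,-22.1,89]]))).round(1))
# measured horizontal position of dark/bright edges per row band, row-averaged, for right silhouette & near-left edge
s=cv2.cvtColor(cv2.imread('pics/scene4.png'),cv2.COLOR_BGR2HSV)
g=cv2.resize(s[130:205,285:365],None,fx=8,fy=8,interpolation=cv2.INTER_CUBIC)[...,2].astype(float)
for n,r0,r1 in(("held",100,140),("p1",195,270),("p2",295,330)):
    print(n,"right",(np.diff(g[r0:r1].mean(0)[450:500]).__abs__().argmax()+450))
for n,r0,r1 in(("held",55,95),("p1",135,170),("p2",185,225)): print(n,"left",np.abs(np.diff(g[r0:r1].mean(0)[110:165])).argmax()+110)
for n,r0,r1 in(("held",160,185),("p1",235,270),("p2",290,320)): print(n,"near",np.abs(np.diff(g[r0:r1].mean(0)[310:360])).argmax()+310)
E
```

```text
66 [[141.0, 177.0], [338.0, 286.0], [484.0, 231.0]]
81 [[141.0, 125.0], [340.0, 232.0], [486.0, 179.0]]
89 [[141.0, 97.0], [340.0, 203.0], [488.0, 150.0]]
104 [[140.0, 44.0], [342.0, 148.0], [491.0, 97.0]]
px per mm x,y [[-3.2 -1. ]] [[-2.2  1.3]]
held right 482
p1 right 475
p2 right 475
held left 131
p1 left 139
p2 left 139
held near 331
p1 near 339
p2 near 331
```

The arm reads 0.6 mm too far in x, and the image agrees. I correct that and lower slowly.

```bash
python3 -m crank '[[-0.06,0,0.1,0,0,0,0.6],[0,0,0.1,0,0,0,0.6],[0,0,0.1,0,0,0,0.6],[0,0,0.1,0,0,0,0.6],[0,0,0.1,0,0,0,0.6],[0,0,0.05,0,0,0,0.6],[0,0,0,0,0,0,0.6],[0,0,0,0,0,0,0.6]]'; python3 -m crank '[[0,0,0.05,0,0,0,0.6],[0,0,0,0,0,0,0.6],[0,0,0,0,0,0,0.6]]'; python3 go.py 619.8 -22.3 111.5 -14.6
```

```text
clock: 8.4
position: [619.8, -22.4, 113.9]
ee_rot: [-3.142, -0.0, -0.255]
ft_force: [0.0, -0.2, -0.9]
opening: 0.561
grip_force: 52.1
clock: 8.7
position: [619.7, -22.4, 113.3]
ee_rot: [3.142, -0.0, -0.255]
ft_force: [-0.3, 0.5, -1.5]
opening: 0.563
grip_force: 52.1
pos [619.7 -22.4 113.3] rot [180.    -0.   -14.59] t 8.7 F [-0.3  0.5 -1.5] open 0.563 grip 52.1
shift cm [ 0.01 -0.01  0.18] turn [ 0.   -0.    0.01] after-turn shift [ 0.01 -0.01  0.18] q [-0.22  0.5   1.54 -0.    1.1   1.61]
```

```bash
python3 -m crank '[[0,0,0.05,0,0,0,0.6],[0,0,0,0,0,0,0.6],[0,0,0,0,0,0,0.6]]'|grep -E "pos|ft"; python3 -m crank '[[0,0,0.05,0,0,0,0.6],[0,0,0,0,0,0,0.6],[0,0,0,0,0,0,0.6]]'|grep -E "pos|ft"; python3 -m crank '[[0,0,0.03,0,0,0,0.6],[0,0,0,0,0,0,0.6],[0,0,0,0,0,0,0.6]]'|grep -E "pos|ft"
```

```text
position: [619.7, -22.4, 112.8]
ft_force: [-0.1, -0.1, -2.1]
position: [619.7, -22.4, 112.3]
ft_force: [-0.4, 0.7, -2.6]
position: [619.7, -22.4, 112.0]
ft_force: [0.6, 0.4, -0.5]
```

```bash
python3 -m crank '[[0,0,0.03,0,0,0,0.6],[0,0,0,0,0,0,0.6],[0,0,0,0,0,0,0.6]]'|grep -E "pos|ft"; python3 -m crank '[[0,0,0.03,0,0,0,0.6],[0,0,0,0,0,0,0.6],[0,0,0,0,0,0,0.6]]'|grep -E "pos|ft"
```

```text
position: [619.7, -22.3, 111.7]
ft_force: [-0.1, 0.1, -2.4]
position: [619.7, -22.4, 111.4]
ft_force: [0.1, -0.1, -1.1]
```

```bash
python3 -m crank '[[0,0,0.03,0,0,0,0.6],[0,0,0,0,0,0,0.6],[0,0,0,0,0,0,0.6]]'|grep -E "pos|ft"; python3 -m crank '[[0,0,0.03,0,0,0,0.6],[0,0,0,0,0,0,0.6],[0,0,0,0,0,0,0.6]]'|grep -E "pos|ft"
```

```text
position: [619.7, -22.4, 111.1]
ft_force: [0.7, 0.4, -2.0]
position: [619.7, -22.4, 110.8]
ft_force: [0.1, 0.7, -1.9]
```

```bash
python3 -m crank '[[0,0,0.03,0,0,0,0.6],[0,0,0,0,0,0,0.6],[0,0,0,0,0,0,0.6]]'|grep -E "pos|ft"
```

```text
position: [619.7, -22.4, 110.5]
ft_force: [-0.2, 0.8, -0.6]
```

```bash
python3 -m crank '[[0,0,0.03,0,0,0,0.6],[0,0,0,0,0,0,0.6],[0,0,0,0,0,0,0.6]]'|grep -E "pos|ft"
```

```text
position: [619.7, -22.4, 110.2]
ft_force: [-0.2, -0.1, -1.5]
```

```bash
python3 -m crank '[[0,0,0.03,0,0,0,0.6],[0,0,0,0,0,0,0.6],[0,0,0,0,0,0,0.6]]'|grep -E "pos|ft"
```

```text
position: [619.7, -22.4, 109.9]
ft_force: [0.9, 0.4, -1.6]
```

```bash
python3 -m crank '[[0,0,0.03,0,0,0,0.6],[0,0,0,0,0,0,0.6],[0,0,0,0,0,0,0.6]]'|grep -E "pos|ft"
```

```text
position: [619.8, -22.4, 109.8]
ft_force: [-1.2, -0.4, 1.0]
```

Contact seems to be starting: z lags the command and the force has risen. One more small step, reading the average force.

```bash
python3 -m crank '[[0,0,0.03,0,0,0,0.6],[0,0,0,0,0,0,0.6],[0,0,0,0,0,0,0.6]]'|grep -E "pos|ft"; python3 -c "
from h import *
P=[]
for i in range(6):
    s=eyes.snapshot('scene');P.append(monitor.get_obs()['ft_force'])
print(np.mean(P,0).round(2))"
```

```text
position: [619.8, -22.4, 109.8]
ft_force: [-2.8, 0.1, 6.3]
[-2.53  0.32  5.31]
```

The plate rests on the pile with about 7 N of contact. I release gently, opening only partly, then go straight up.

```bash
python3 -m crank '[[0,0,0,0,0,0,0.42],[0,0,0,0,0,0,0.4],[0,0,0,0,0,0,0.35],[0,0,0,0,0,0,0.28],[0,0,0,0,0,0,0.25],[0,0,0,0,0,0,0.25],[0,0,0,0,0,0,0.25]]' 20; python3 -m crank '[[0,0,-0.3,0,0,0,0.25],[0,0,-1.0,0,0,0,0.25],[0,0,-2.0,0,0,0,0.25],[0,0,-2.0,0,0,0,0.25],[0,0,-2.0,0,0,0,0.25],[0,0,-2.0,0,0,0,0.25],[0,0,-1.0,0,0,0,0.25],[0,0,0,0,0,0,0.25]]'; python3 -c "
from h import *
for n in('top','scene'): cv2.imwrite(f'pics/{n}5.png',eyes.snapshot(n)[:,:,::-1])
b=cv2.imread('pics/scene5.png')[120:205,285:365]
cv2.imwrite('pics/c8.png',cv2.resize(b,None,fx=7,fy=7,interpolation=cv2.INTER_CUBIC))"
```

```text
clock: 13.3
position: [619.7, -22.4, 109.3]
ee_rot: [3.142, 0.0, -0.255]
ft_force: [0.7, 0.2, 0.8]
opening: 0.744
grip_force: 0.0
clock: 14.1
position: [620.7, -22.5, 214.7]
ee_rot: [-3.141, -0.004, -0.255]
ft_force: [0.5, -1.8, -0.2]
opening: 0.751
grip_force: 0.0
```

View pics/c8.png

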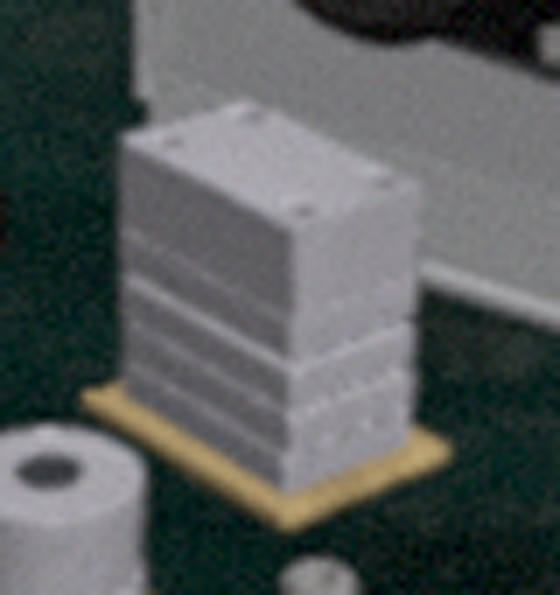

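The pile now shows six flush plates, the new one with no visible step (top corner at about (295,225), side edges in line). I back off so the top camera sees it, for a numeric check.

```bash
python3 -m crank '[[-2.0,0.5,-0.5,0,0,0,0.25],[-3.5,0.9,-0.5,0,0,0,0.25],[-3.5,0.9,0,0,0,0,0.25],[-3.5,0.9,0,0,0,0,0.25],[-3.5,0.9,0,0,0,0,0.25],[-3.5,0.9,0,0,0,0,0.25],[-0.9,4,0,0,0,0,0.25],[-0.9,4,0,0,0,0,0.25],[-0.9,4,0,0,0,0,0.25],[-0.9,4,0,0,0,0,0.25]]'|grep pos;python3 -m crank '[[-0.9,4,0,0,0,0,0.25],[-0.9,4,0,0,0,0,0.25],[-0.9,4,0,0,0,0,0.25],[-0.9,4,0,0,0,0,0.25],[-0.9,3,0,0,0,0,0.25],[0,2,0,0,0,0,0.25],[0,0,0,0,0,0,0.25],[0,0,0,0,0,0,0.25],[0,0,0,0,0,0,0.25]]'
python3 - <<'E'
from h import *
t=np.ascontiguousarray(eyes.snapshot('top')[:,:,::-1]);cv2.imwrite('pics/top6.png',t)
h=cv2.cvtColor(t,cv2.COLOR_BGR2HSV);g=h[...,2].astype(float)
m=((h[...,1]<40)&(h[...,2]>120)).astype(np.uint8);r=np.zeros_like(m);r[110:285,240:412]=1
for c in cv2.findContours(m*r,cv2.RETR_EXTERNAL,cv2.CHAIN_APPROX_NONE)[0]:
    if cv2.contourArea(c)<200: continue
    R=cv2.minAreaRect(c);print("px",[np.round(v,1) for v in R])
# expected top face if perfectly aligned at z=94, and dark holes found near it
a=np.radians(-14.6);Q=np.array([[np.cos(a),-np.sin(a)],[np.sin(a),np.cos(a)]])
E=np.array([[40,25],[40,-25],[-40,25],[-40,-25]])@Q.T+[619.3,-22.1]
print("exp corners z94",proj('top',np.c_[E,[95.0]*4]).round(1).tolist())
f=cv2.resize(t[110:200,325:391],None,fx=6,fy=6,interpolation=cv2.INTER_CUBIC)
k=cv2.morphologyEx(cv2.cvtColor(f,cv2.COLOR_BGR2GRAY),cv2.MORPH_BLACKHAT,np.ones((45,45),np.uint8))
H=[]
_,_,st,ce=cv2.connectedComponentsWithStats((k>30).astype(np.uint8))
for s_,c_ in zip(st[1:],ce[1:]):
    p=(c_+.5)/6-.5+[325,110];w=onz('top',[p],95)[0]
    if s_[4]>150: print(s_[2:].tolist(),p.round(1),((w[:2]-[619.3,-22.1])@Q).round(1))
E
```

```text
position: [341.8, -168.0, 221.5]
clock: 16.1
position: [247.4, -357.9, 221.9]
ee_rot: [-3.14, 0.001, -0.253]
ft_force: [0.7, 0.2, -0.5]
opening: 0.747
grip_force: 0.0
px [array([267. , 243.5]), array([27., 28.]), np.float64(90.0)]
px [array([278.5, 170. ]), array([32., 29.]), np.float64(90.0)]
px [array([357.9, 158.9]), array([30.7, 57.6]), np.float64(18.4)]
exp corners z94 [[353.2, 127.3], [381.2, 136.5], [338.1, 170.1], [366.7, 179.7]]
[42, 36, 1165] [355.8 134.5] [29.3 16.7]
[43, 37, 1160] [373.9 140.4] [ 29.3 -15.5]
[25, 39, 534] [378.6 146.7] [ 21.4 -26.4]
[44, 37, 1238] [344.7 166.5] [-30.5  16.7]
[43, 37, 1093] [363.  172.5] [-30.4 -15.4]
[178, 91, 6386] [351.7 177.5] [-44.6  -0.4]
[173, 103, 6350] [348.9 185.2] [-58.7  -0. ]
[44, 21, 863] [362.7 197.8] [-71.5 -28.3]
```

The four hole centres put the plate within about 1 mm and 0.2° of the pile. The disc and the round pile have not moved.

```bash
python3 -c "
from rig import job
print(job.hand_in())"
```

```text
the job is handed in; nothing more can be done
None
```

The loose oblong plate is on top of the oblong pile, within about 1 mm of square by the top camera; it was released only once it rested there, the loose round plate was not touched, and the job is handed in (about 16 s of the 51 s used).

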